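# Set the brake-pipe length gauge to its pinned stop

### The arm

A 7-joint arm with a two-finger parallel gripper is mounted at the origin on the work surface. World frame = base frame: x ahead of the robot, y to its left, z up, the work surface at z = 0. Lengths are in m, angles in rad, forces in N, time in s.
With the tool pointing down it reaches from about 0.4 to 0.85 m from the base axis. Payload 10.4 kg.
Tool frame: the origin (TCP) lies between the finger pads; the fingertips stand 11 mm ahead of it and the grasp point (between the pads) lies 8 mm behind it; x points along the fingers, y is the direction in which the jaws open and shut, and the axes are right-handed (so a half turn about x gives the same grasp; the last joint's range is limited). The gripper opens to 87 mm and grips with 3 to 60 N. Pads are 19 mm wide; open, the fingers measure 117 mm over their backs; the gripper's body (75 mm by 190 mm) begins 51 mm behind the grasp point.
Start: joints at [-1.276, 0.332, -0.065, 1.46, 0.022, 1.35, -0.088], TCP at [0.195, 0.594, 0.195] pointing down, gripper open.
Joint ranges: [-2.6, 2.6], [-0.5, 2.12], [-1.47, 1.34], [0.16, 2.42], [-1.27, 4.41], [0.06, 2.06], [-2.6, 2.6]. Speed limits (rad/s): [2.22, 2.22, 2.79, 2.79, 3.14, 3.14, 3.14].

### API

Orientations are given as a unit quaternion [x, y, z, w].
In Python, from bench import r, cams, ticket gives the robot as it stands. The module is installed in compiled form; this text tells all that it offers.
- The arm moves only by the tool drive_tool, never from a script. Its argument "moves" is text: rows parted by semicolons, each of 5 numbers parted by spaces: the shift along the world's x, y, z in m, then the turn about the world's z in degrees, then the closure, from 0 (fully open) to 1 (shut). In form: x y z twist grip; .... A call has 1 to 20 rows; each row shifts and turns the commanded pose from where the row before left it; what a row does not reach is not made up. A row lasts 1/8 s, in which the tool goes at most 62.5 mm and 10.7 degrees, less where a joint would pass 70% of its speed; a pose out of reach is approached as far as the arm can. A call is refused whole if a number of a shift passes 0.0625 or a number of a turn 10.7, either way. A call with a gripper value outside its range is refused whole. The fingers move at their own pace and stop on an object; "newtons" is the grip in N (left out, the last holds). Time passes only in rows, so rows that do not move let the fingers close. It gives the time, the measured TCP pose, the force and the opening at its end, in the units of the state.
- r.read_state(): the state, without advancing time (a new reading comes with each control period).
- cams.camera(name): name is "side" or "top"; returns a dict with "color" (384x512x3 uint8, red, green, blue), "fx", "fy", "cx", "cy" (pixels), "extrinsics" (4x4, takes a point from camera to world coordinates). Camera axes: x right, y down, z forward; pixel columns grow to the right and rows downward; lengths in m; the calibration is good to about 2 mm. A picture is of the moment at which its call begins. There is no depth.
- ticket.close_job(): hands the job in, once; it reports no verdict.
The state is a dict: "time": time; "joint_positions": joint angles; "joint_vel": joint speeds; "joint_torque": joint torques, N m; "ee_pos": TCP position; "eef_rot": TCP orientation; "ft_force": force on the tool from outside, world axes, zero at the start; "torque": the same for the moment, N m; "width": finger opening in m.
Only numpy, scipy, OpenCV 4.12 (cv2) and the standard library are available. Lean on these libraries where they do the work, as an engineer would, in place of code of your own. Each camera call takes 0.05 s, during which the arm holds its last target.

### The job

Set the brake-pipe length gauge on the bench: with the fingertips press down the pad in the middle of its sliding carriage to free the brake, keep it pressed and push the carriage along the rail until it sits against the stop that carries the upright pin, not the flat-topped one. Then let the pad come up again so the brake holds it there. Do not force the carriage along while the brake is on, and pick nothing up: the tools and supplies around the gauge stay where they are.

Things in the scene. Friction and masses are not known exactly. Their poses are not given: they have to be found in the camera images.
- rail: The gauge's straight rail, fixed to the bench: dark steel foot plate 90 mm wide and 520 mm long carrying an aluminium bar 60 mm wide, top 30 mm above the bench. Origin at the centre of its underside, on the bench; its y axis runs along the rail, z up. The rail lies roughly across the bench, turned by up to 0.3 rad.
- carriage (a joint): Position of the sliding carriage along the rail, in m: 0 at the rail's middle, growing towards the rail's +y. The carriage is 90 mm long along the rail and 80 mm wide: at each end a dark steel block 14 mm long, 64 mm wide, top 62 mm above the bench; between the blocks a well 62 mm long, open to both sides, holds the pad. A brake holds the carriage against about 30 N or more; with the pad down it slides with 1 to 3 N and does not coast.
- carriage_mid (a point): Centre of the carriage, 44 mm above the bench. It moves along with the carriage. When the carriage touches a stop, this point is 57 mm from that stop's centre point.
- pad (a joint): Travel of the ribbed black brake-release pad in the carriage's well, in m: about 0 (-0.0005) when up, growing as it is pressed straight down, 0.006 at the end of its travel. It is sprung: it starts to move at about 5.5 N and bottoms at about 8 N. The brake lets go within the first 1 mm; 3 mm or more is a proper press. When let go it comes back up and the brake grips again.
- pad_top (a point): Centre of the pad's top face, 50 mm above the bench when up; it travels with carriage and pad. The face is 50 mm across the rail by 56 mm along it, flat, and 12 mm lower than the end blocks.
- stop_pin: The stop to go to: a steel block clamped on the rail, 24 mm along the rail, 64 mm across it (80 mm with its side cheeks), its flat top 58 mm above the bench, with an upright round pin 14 mm thick and 24 mm tall in the middle of its top (pin's end 82 mm above the bench). It is at either side of the carriage. Fixed; does not give way. Origin at its centre, on the rail's top face; axes as the rail's.
- stop_pin_mid (a point): Centre of the pinned stop's block, 44 mm above the bench.
- stop_plain: The other stop, at the other side of the carriage: the same steel block with a flat top and no pin. Fixed. Origin at its centre, on the rail's top face.
- socket: Loose steel socket standing on the robot's side of the rail, 26 mm thick, 34 mm tall; origin at the centre of its underside. Leave alone.
- spark_plug: Loose white spark plug standing on the robot's side of the rail, 24 mm thick, 58 mm tall; origin at the centre of its underside. Leave alone.
- screwdriver: Loose screwdriver, 180 mm, lying on the robot's side of the rail, about along it. Origin on the bench under it; x from handle to blade. Leave alone.
- wrench: Loose wrench, 170 mm, lying beyond the rail, about along it. Origin on the bench under it. Leave alone.
- tape_roll: Loose roll of black tape lying flat beyond the rail, 90 mm across, 25 mm tall; origin at the centre of its underside. Leave alone.
- spray_can: Loose metal can standing beyond the rail, 54 mm thick, 140 mm tall; origin at the centre of its underside. Leave alone.
- grease_jar: Loose white jar standing beyond the rail, 64 mm thick, 70 mm tall; origin at the centre of its underside. Leave alone.

How it is judged:
By the outcome, as a careful person would: the job done as asked, in the order asked, and still so for the second after the job is handed in, with the robot touching nothing.
It also fails if it takes over 38 s, if anything falls off the work surface, if the arm or the gripper's body presses on something with over 40 N, if the wrist force passes 120 N, or if a joint passes its speed limit or range.

## Working session

There is one attempt and no reset: what is moved stays moved. The work goes in short steps, Python scripts to look and compute and a tool call to move; the robot and the scene stay as the last step left them, time stands still between calls to the robot, and variables do not carry over. Pictures are saved under pics/ and viewed, and the job is handed in when it is done.

Besides the shell and the picture viewer there is one more tool, called after "Request:" in YAML: its name, and indented under it one key for each argument. drive_tool: Moves the arm, as the interface text tells. Its arguments: {"type":"object","properties":{"moves":{"type":"string"},"newtons":{"type":"number"}},"required":["moves"]}

```bash
mkdir -p pics
python3 - <<'E'
from bench import r,cams
import cv2,pickle
s=r.read_state();print(s)
d={}
for n in("top","side"):
    c=cams.camera(n);d[n]=c;cv2.imwrite(f"pics/{n}0.png",c["color"][:,:,::-1]);print(n,c["fx"],c["cx"],c["cy"],c["extrinsics"])
pickle.dump(d,open("c0.pkl","wb"))
E
```

```text
{'time': 0.0, 'joint_positions': array([-1.27557236,  0.33287427, -0.06472693,  1.46093143,  0.02159   ,
        1.34988231, -0.08847047]), 'joint_vel': array([-0.00145636, -0.00044788,  0.0004452 , -0.00148687,  0.00066914,
        0.00148556, -0.00061752]), 'joint_torque': array([-3.37098563e-04, -6.23243380e+01,  2.44603126e-02, -3.89903069e+01,
       -6.12267083e-02,  3.96251155e-02,  1.27134085e-04]), 'ee_pos': array([0.19516966, 0.59330585, 0.19385725]), 'eef_rot': array([ 0.11137859,  0.69826364, -0.11236079,  0.69813877]), 'ft_force': array([ 0.33742335, -0.72221163,  0.50258459]), 'torque': array([-0.02042866, -0.0052812 ,  0.0288133 ]), 'width': 0.0870551276055694}
top 482.26062994861877 256.1169184064741 186.33755470198827 [[-0.00707939 -0.98534583  0.17042145  0.39401056]
 [-0.99995589  0.00592357 -0.00728965  0.01978613]
 [ 0.00617333 -0.17046554 -0.9853443   1.00523595]
 [ 0.          0.          0.          1.        ]]
side 371.03495956377554 254.4350319902023 187.76084589848168 [[ 0.74720859 -0.39060843  0.53768427  0.20289542]
 [-0.66421441 -0.41173824  0.62393175 -0.42216554]
 [-0.02232783 -0.82334481 -0.5671021   0.44295119]
 [ 0.          0.          0.          1.        ]]
```

View pics/top0.png

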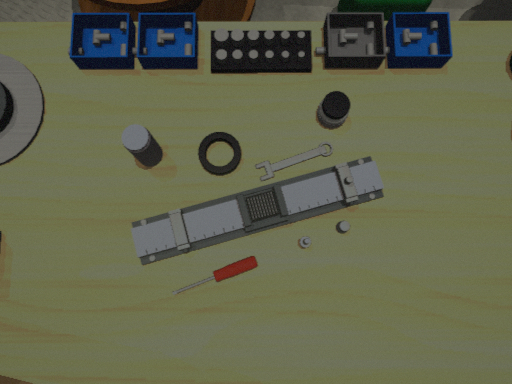

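View pics/side0.png

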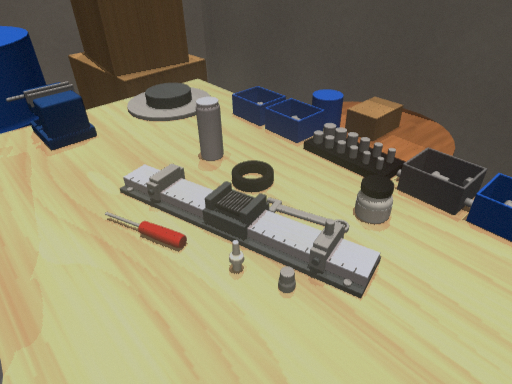

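The top view shows the carriage pad at about (263,205), the pinned stop at about (347,183) on the -y side, and the plain stop at about (179,229). The side view also shows the pin, at (330,230). Next I'll zoom in to measure.

```bash
cat > h.py <<'E'
import numpy as np
def ray(c,u,v,z):
    E=c["extrinsics"];d=E[:3,:3]@np.array([(u-c["cx"])/c["fx"],(v-c["cy"])/c["fy"],1]);o=E[:3,3]
    return o+d*(z-o[2])/d[2]
def proj(c,p):
    E=c["extrinsics"];q=E[:3,:3].T@(np.array(p)-E[:3,3]);return c["fx"]*q[0]/q[2]+c["cx"],c["fy"]*q[1]/q[2]+c["cy"]
E
python3 - <<'E'
import pickle,cv2,numpy as np
d=pickle.load(open("c0.pkl","rb"))
c=d["top"]["color"][:,:,::-1]
cv2.imwrite("pics/top0z.png",cv2.resize(c[145:275,125:395],None,fx=2.9,fy=2.9,interpolation=cv2.INTER_CUBIC)*1)
c=d["side"]["color"][:,:,::-1]
cv2.imwrite("pics/side0z.png",cv2.resize(c[150:290,110:390],None,fx=2.8,fy=2.8,interpolation=cv2.INTER_CUBIC))
E
```

```text
(no output)
```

View pics/top0z.png

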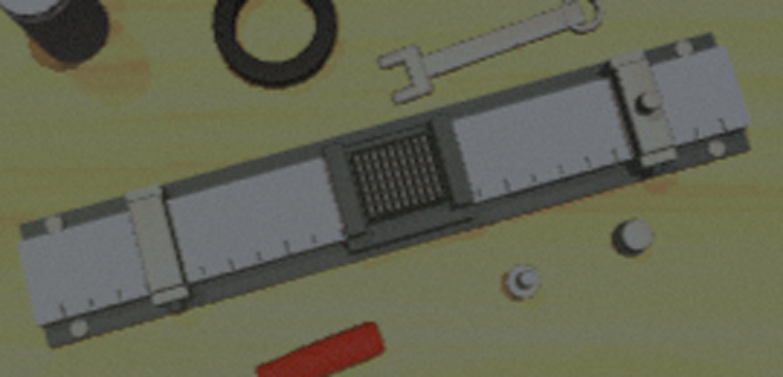

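View pics/side0z.png

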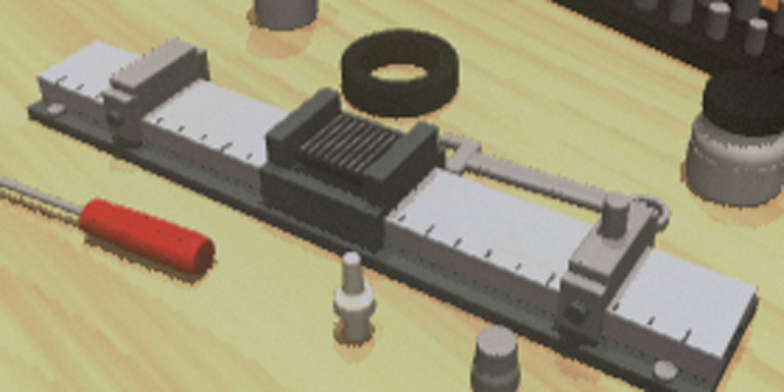

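Run:
```python
import pickle,numpy as np
from h import *
d=pickle.load(open("c0.pkl","rb"));c=d["top"];s=d["side"]
T=lambda u,v,z:ray(c,125+(u+.5)/2.9-.5,145+(v+.5)/2.9-.5,z)
S=lambda u,v,z:ray(s,110+(u+.5)/2.8-.5,150+(v+.5)/2.8-.5,z)
P=[T(*p,.006) for p in[(20,225),(713,33),(748,150),(48,347)]]
print("rail",np.mean(P,0));
for i in range(4):
    e=P[(i+1)%4]-P[i];print(np.linalg.norm(e),np.degrees(np.arctan2(e[1],e[0])))
Q=[T(*p,.05) for p in[(348,155),(433,127),(447,207),(367,222)]];print("pad",np.mean(Q,0),[np.linalg.norm(Q[i]-Q[i-1]) for i in range(4)])
Q=[T(*p,.062) for p in[(325,147),(447,115),(471,205),(349,240)]];print("carr",np.mean(Q,0),[np.linalg.norm(Q[i]-Q[i-1]) for i in range(4)])
Q=[T(*p,.058) for p in[(612,65),(645,52),(674,150),(642,163)]];print("pinstop",np.mean(Q,0),[np.linalg.norm(Q[i]-Q[i-1]) for i in range(4)])
print("pin end",T(650,102,.082))
Q=[T(*p,.058) for p in[(129,195),(160,188),(188,288),(156,300)]];print("plain",np.mean(Q,0))
print("side pad",S(348,150,.05),"pin",S(617,200,.082))
print("side carr blocks", S(304,120,.062),S(408,158,.062))
```

```text
rail [0.51850773 0.00867954 0.006     ]
0.5213507816947881 -74.65329414096615
0.0895464900251215 -166.28335632990738
0.5195799866287671 105.31506265833391
0.08922667815999893 14.848159953162662
pad [0.51951367 0.00089319 0.05      ] [np.float64(0.04818047483550553), np.float64(0.06200048113896676), np.float64(0.05641278609001595), np.float64(0.05583230793034243)]
carr [0.51870158 0.00159979 0.062     ] [np.float64(0.0655726985691688), np.float64(0.08633714773103396), np.float64(0.06390200950174885), np.float64(0.08592614011318073)]
pinstop [ 0.56628974 -0.16788741  0.058     ] [np.float64(0.071022696818558), np.float64(0.024966720859572543), np.float64(0.07100813848728689), np.float64(0.02401621450250024)]
pin end [ 0.56545045 -0.16786477  0.082     ]
plain [0.47526268 0.16424246 0.058     ]
side pad [ 0.51723009 -0.00096726  0.05      ] pin [ 0.56897793 -0.1697035   0.082     ]
side carr blocks [0.50723942 0.03020077 0.062     ] [ 0.52896545 -0.04498262  0.062     ]
```

Run:
```python
from scipy.spatial.transform import Rotation as R
from bench import r
s=r.read_state();print(R.from_quat(s["eef_rot"]).as_matrix().round(3))
```

```text
[[-0.     0.312  0.95 ]
 [-0.001  0.95  -0.312]
 [-1.    -0.001  0.   ]]
```

Request:
drive_tool:
  moves: "0.0203 -0.037 0 -4 1;0.0203 -0.037 0 -4 1;0.0203 -0.037 0 -4 1;0.0203 -0.037 0 -4 1;0.0203 -0.037 0 -4 1;0.0203 -0.037 0 -4 1;0.0203 -0.037 0 -4 1;0.0203 -0.037 0 -4 1;0.0203 -0.037 0 -4 1;0.0203 -0.037 0 -4 1;0.0203 -0.037 0 -4 1;0.0203 -0.037 0 -4 1;0.0203 -0.037 0 -4 1;0.0203 -0.037 0 -4 1;0.0203 -0.037 0 -0.7 1;0.0203 -0.037 0 0 1;0 0 0 0 1;0 0 0 0 1"
  newtons: 20

```text
time: 2.35
ee_pos: [0.5197, 0.0023, 0.1943]
eef_rot: [0.43, 0.562, -0.43, 0.561]
ft_force: [-0.7, 0.4, -0.1]
width: 0.0007
```

Request:
drive_tool:
  moves: "0.002 -0.006 -0.03 0 1;0 0 -0.03 0 1;0 0 -0.03 0 1;0 0 -0.02 0 1;0 0 -0.006 0 1;0 0 0 0 1;0 0 0 0 1"

```text
time: 3.22
ee_pos: [0.5227, -0.0039, 0.0796]
eef_rot: [0.43, 0.561, -0.429, 0.562]
ft_force: [0.8, -0.3, -0.6]
width: 0.0005
```

Run:
```python
from bench import r,cams
import cv2,numpy as np
s=r.read_state();print(s["ee_pos"],s["ft_force"],s["joint_positions"].round(2))
a=cams.camera("top")["color"][130:280,180:380,::-1];b=cams.camera("side")["color"][130:280,150:350,::-1]
cv2.imwrite("pics/n1.png",cv2.resize(np.hstack([a,b]),None,fx=2,fy=2,interpolation=cv2.INTER_CUBIC))
```

```text
[ 0.52265542 -0.00388711  0.07960371] [ 0.76924147 -0.30000261 -0.62111946] [-0.57  0.22  0.55  1.9  -0.13  1.06  0.3 ]
```

View pics/n1.png

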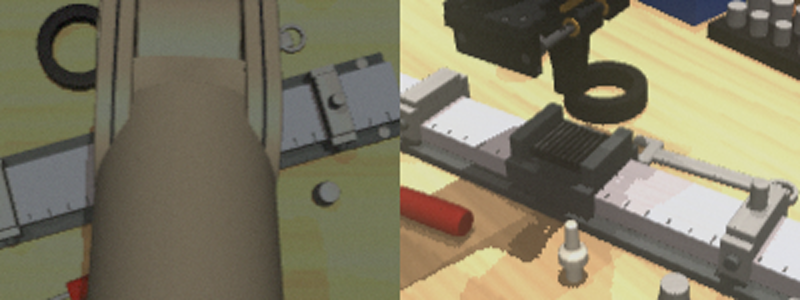

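```bash
python3 - <<'E'
import pickle
from h import *
d=pickle.load(open("c0.pkl","rb"));s=d["side"]
for p in[(.5227,-.0039,.0686),(.5227,-.0039,.05),(.5205,.001,.05)]:
  u,v=proj(s,p);print(u,v,'crop',400+2*(u-150),2*(v-130))
E
python3 - <<'E'
from bench import cams
import cv2
cv2.imwrite("pics/n2.png",cv2.resize(cams.camera("side")["color"][80:260,150:330,::-1],None,fx=3.3,fy=3.3,interpolation=cv2.INTER_CUBIC))
E
```

```text
236.89658783101913 194.1357865007634 crop 573.7931756620383 128.2715730015268
237.41367309159006 202.69807982668868 crop 574.8273461831801 145.39615965337737
234.6984918091772 202.00207289305075 crop 569.3969836183544 144.0041457861015
```

View pics/n2.png

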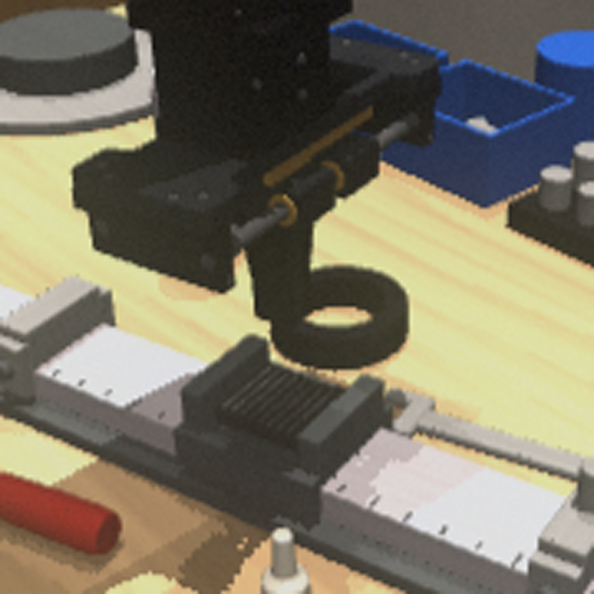

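Run:
```python
import pickle,cv2
from h import *
from bench import cams
d=pickle.load(open("c0.pkl","rb"));s=d["side"]
n=cams.camera("side");print(np.abs(n["extrinsics"]-s["extrinsics"]).max())
im=np.clip(n["color"][100:230,180:320,::-1].astype(float)*3,0,255).astype('uint8')
df=np.clip(cv2.absdiff(n["color"],s["color"])[100:230,180:320].astype(float)*4,0,255).astype('uint8')
o=cv2.resize(np.hstack([im,df]),None,fx=2.8,fy=2.8,interpolation=cv2.INTER_NEAREST)
cv2.imwrite("pics/n3.png",o)
q=(.5227,-.0039)
for z in(.0686,.08,.1,.12,.1386,.16): print(z,proj(s,(*q,z)))
a=np.radians(15.1);e=np.array([np.cos(a),np.sin(a)]);f=np.array([-e[1],e[0]])
for i in(-.095,.095):
  for j in(-.0375,.0375): print(i,j,proj(s,(*(np.array(q)+i*e+j*f),.1386)))
print(ray(s,236,177,.0686))
```

```text
0.0
0.0686 (np.float64(236.89658783101913), np.float64(194.1357865007634))
0.08 (np.float64(236.57122342341228), np.float64(188.74815372881002))
0.1 (np.float64(235.98420797626721), np.float64(179.02790287548675))
0.12 (np.float64(235.37557822879123), np.float64(168.94974590187783))
0.1386 (np.float64(234.7890902233577), np.float64(159.23822883191866))
0.16 (np.float64(234.08851817068307), np.float64(147.6376208309814))
-0.095 -0.0375 (np.float64(217.0000815864875), np.float64(195.24579560638668))
-0.095 0.0375 (np.float64(177.64522130826225), np.float64(180.03345917697575))
0.095 -0.0375 (np.float64(283.6327270796315), np.float64(141.46353666283073))
0.095 0.0375 (np.float64(248.3304428424233), np.float64(131.82854183918647))
[0.55637402 0.03971915 0.0686    ]
```

View pics/n3.png

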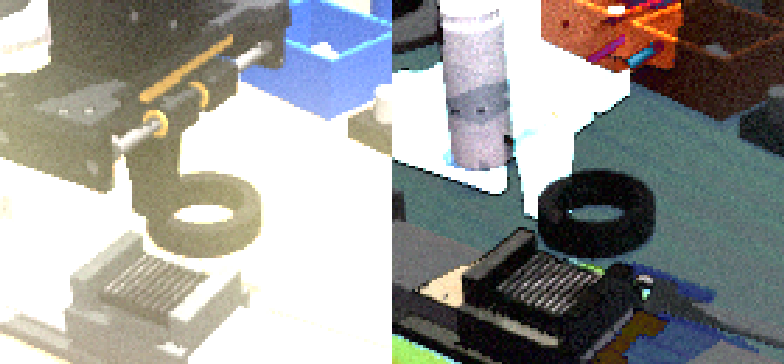

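Run:
```python
import cv2,numpy as np
from bench import cams
a=cams.camera("top")["color"][:,:,::-1];b=cams.camera("side")["color"][:,:,::-1]
cv2.imwrite("pics/n4.png",np.clip(cv2.resize(np.hstack([a[80:330,130:400],b[0:250,110:380]]),None,fx=1.48,fy=1.48,interpolation=cv2.INTER_CUBIC)*1.8,0,255))
```

```text
[ WARN:0@3.795] global loadsave.cpp:1063 imwrite_ Unsupported depth image for selected encoder is fallbacked to CV_8U.
```

View pics/n4.png

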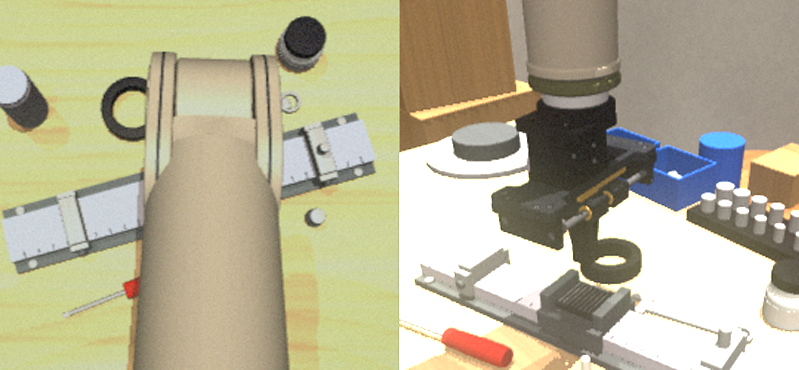

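Request:
drive_tool:
  moves: "0 0 -0.006 0 1;0 0 -0.006 0 1;0 0 -0.003 0 1;0 0 0 0 1"

```text
time: 4.03
ee_pos: [0.5218, -0.0044, 0.0633]
eef_rot: [0.43, 0.561, -0.43, 0.561]
ft_force: [0.4, 0.5, -0.7]
width: 0.0
```

Run:
```python
import cv2,numpy as np
from bench import cams,r
b=cams.camera("side")["color"][:,:,::-1];s=r.read_state();print(s["ee_pos"],s["ft_force"])
cv2.imwrite("pics/n5.png",np.clip(cv2.resize(b[110:250,150:330].astype(np.float32),None,fx=4,fy=4,interpolation=cv2.INTER_CUBIC)*1.8,0,255).astype('uint8'))
```

```text
[ 0.52202676 -0.00432649  0.06356741] [0.27265737 0.8245796  0.08936888]
```

View pics/n5.png

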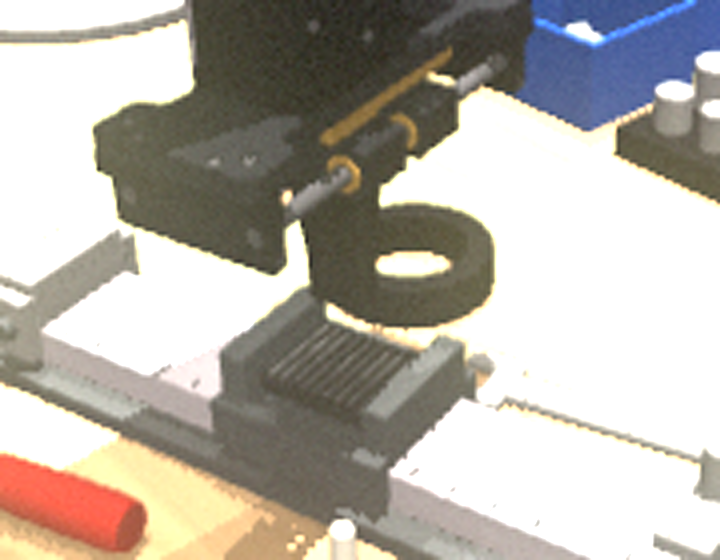

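Request:
drive_tool:
  moves: "0 0 -0.005 0 1;0 0 -0.003 0 1;0 0 0 0 1"

```text
time: 4.45
ee_pos: [0.5219, -0.0043, 0.0554]
eef_rot: [0.43, 0.561, -0.43, 0.561]
ft_force: [-0.1, 0.7, 0.7]
width: 0.0004
```

Run:
```python
import cv2,numpy as np
from bench import cams,r
b=cams.camera("side")["color"][:,:,::-1];s=r.read_state();print(s["ee_pos"],s["ft_force"])
cv2.imwrite("pics/n6.png",np.clip(cv2.resize(b[140:240,190:300].astype(np.float32),None,fx=6,fy=6,interpolation=cv2.INTER_CUBIC)*2.5,0,255).astype('uint8'))
```

```text
[ 0.52201954 -0.00428442  0.05558785] [0.08289502 0.1143794  0.52684111]
```

View pics/n6.png

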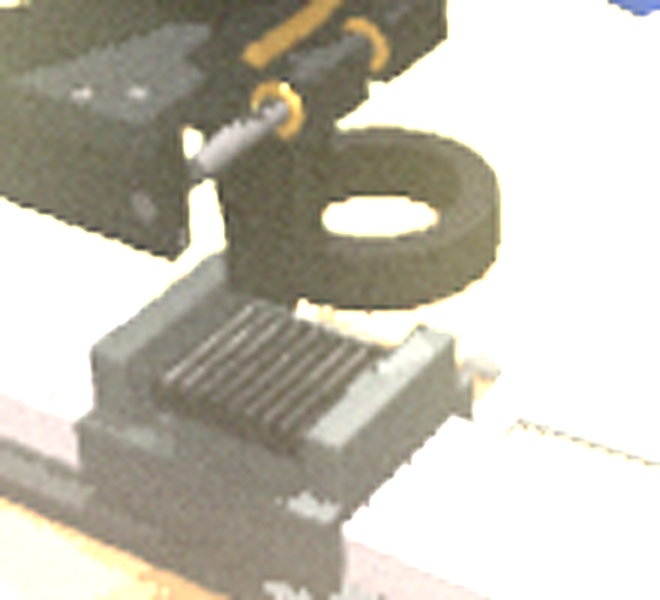

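Request:
drive_tool:
  moves: "0 0 -0.003 0 1;0 0 -0.003 0 1;0 0 -0.002 0 1;0 0 0 0 1"

```text
time: 5.0
ee_pos: [0.5219, -0.0043, 0.0475]
eef_rot: [0.43, 0.561, -0.43, 0.561]
ft_force: [0.0, -0.9, 0.2]
width: 0.0001
```

```bash
cat > v.py <<'E'
import cv2,numpy as np,sys
from bench import cams,r
b=cams.camera("side")["color"][:,:,::-1];s=r.read_state();print(s["time"],s["ee_pos"],s["ft_force"])
cv2.imwrite(sys.argv[1],np.clip(cv2.resize(b[140:240,190:300].astype(np.float32),None,fx=6,fy=6,interpolation=cv2.INTER_CUBIC)*2.5,0,255).astype('uint8'))
E
python3 v.py pics/n7.png
```

```text
5.05 [ 0.52205662 -0.00426318  0.04761905] [ 0.14352309  0.43406559 -0.01065874]
```

View pics/n7.png

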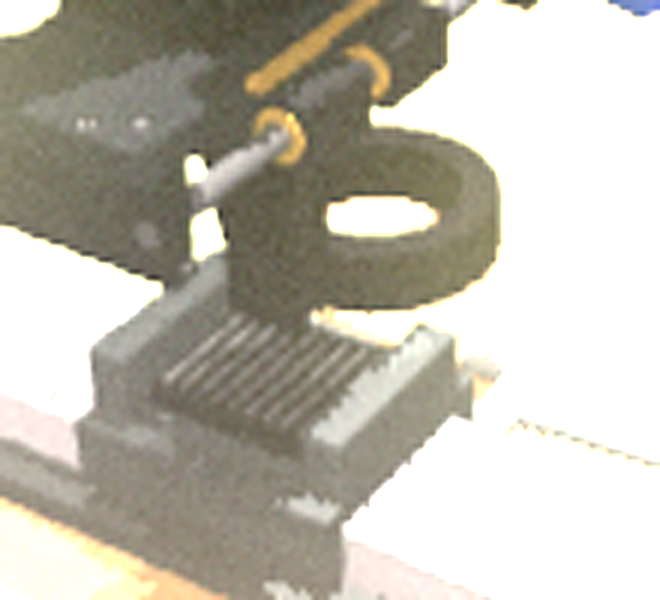

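Request:
drive_tool:
  moves: "0 0 -0.004 0 1;0 0 -0.004 0 1;0 0 -0.003 0 1;0 0 -0.002 0 1;0 0 0 0 1"

```text
time: 5.68
ee_pos: [0.522, -0.0043, 0.0346]
eef_rot: [0.43, 0.561, -0.43, 0.561]
ft_force: [0.1, -0.2, -0.0]
width: 0.0003
```

```bash
python3 v.py pics/n8.png
```

```text
5.725 [ 0.52208766 -0.00426289  0.03465982] [-0.79841416 -0.56314331  0.21815916]
```

View pics/n8.png

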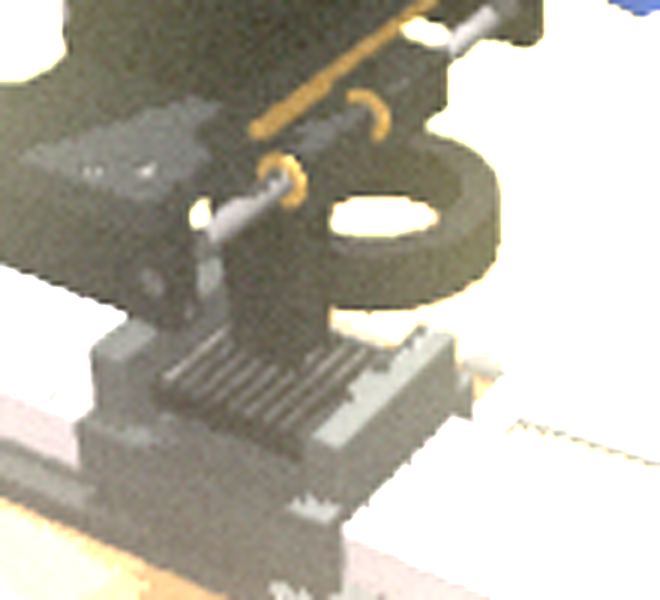

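Request:
drive_tool:
  moves: "0 0 -0.002 0 1;0 0 -0.002 0 1;0 0 -0.002 0 1;0 0 0 0 1"

```text
time: 6.22
ee_pos: [0.5219, -0.0043, 0.0285]
eef_rot: [0.43, 0.561, -0.43, 0.561]
ft_force: [-0.5, -0.5, 0.2]
width: 0.0008
```

Request:
drive_tool:
  moves: "0 0 -0.002 0 1;0 0 -0.001 0 1;0 0 0 0 1"

```text
time: 6.6
ee_pos: [0.522, -0.0043, 0.0256]
eef_rot: [0.43, 0.561, -0.43, 0.561]
ft_force: [0.3, 0.2, -0.2]
width: 0.0006
```

Request:
drive_tool:
  moves: "0 0 -0.001 0 1;0 0 -0.001 0 1;0 0 0 0 1"

```text
time: 6.98
ee_pos: [0.522, -0.0043, 0.0236]
eef_rot: [0.43, 0.561, -0.43, 0.561]
ft_force: [-0.3, 0.1, 0.1]
width: 0.0004
```

```bash
python3 v.py pics/n9.png
```

```text
7.025 [ 0.52207608 -0.00426772  0.02365478] [-0.12513231 -0.61548304  0.50480597]
```

View pics/n9.png

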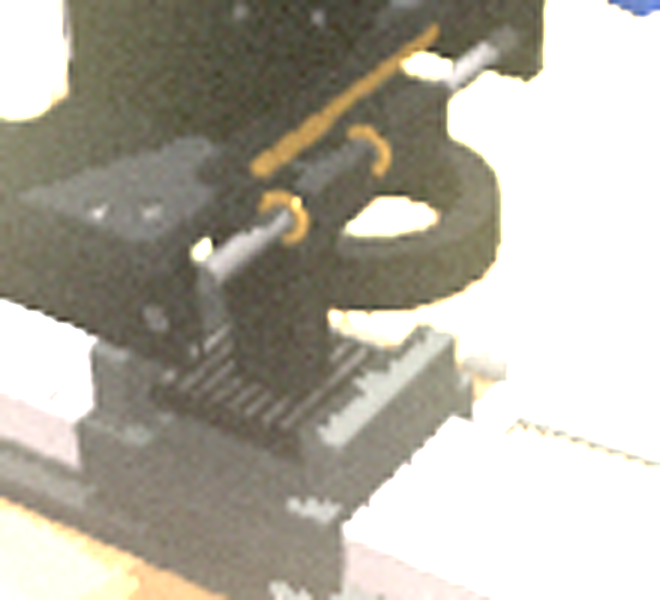

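Request:
drive_tool:
  moves: "0 0 -0.001 0 1;0 0 -0.001 0 1;0 0 -0.001 0 1;0 0 0 0 1"

```text
time: 7.52
ee_pos: [0.5222, -0.0043, 0.021]
eef_rot: [0.43, 0.561, -0.43, 0.561]
ft_force: [-2.6, -0.2, 6.7]
width: 0.0004
```

Request:
drive_tool:
  moves: "0 0 -0.001 0 1;0 0 -0.001 0 1;0 0 0 0 1"

```text
time: 7.9
ee_pos: [0.5223, -0.0043, 0.019]
eef_rot: [0.43, 0.561, -0.43, 0.561]
ft_force: [-2.0, -0.4, 7.0]
width: 0.0005
```

```bash
python3 v.py pics/n10.png
```

```text
7.95 [ 0.52226898 -0.00423695  0.01907661] [-3.02531223 -0.35826923  5.95143477]
```

View pics/n10.png

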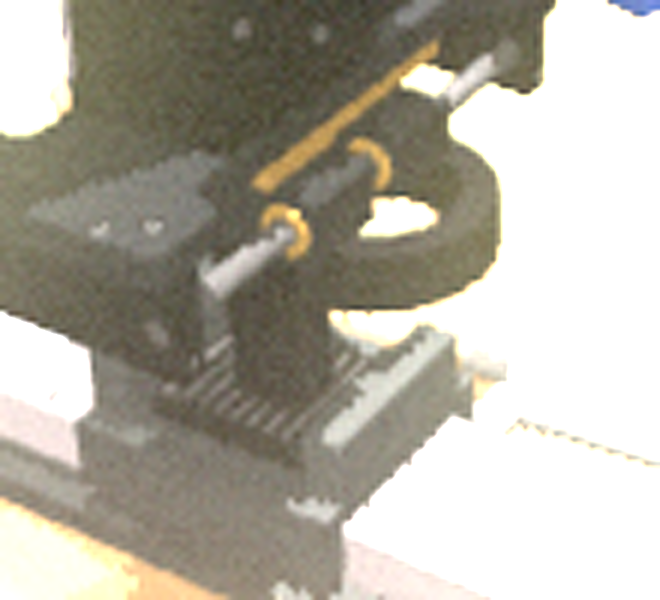

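Request:
drive_tool:
  moves: "0 0 -0.001 0 1;0 0 -0.001 0 1;0 0 -0.0005 0 1;0 0 0 0 1"

```text
time: 8.45
ee_pos: [0.5223, -0.0043, 0.0166]
eef_rot: [0.43, 0.561, -0.43, 0.561]
ft_force: [-2.1, 0.4, 8.1]
width: 0.0005
```

Request:
drive_tool:
  moves: "0.001 -0.0039 0 0 1;0.0013 -0.0048 0 0 1;0.0013 -0.0048 0 0 1;0.0013 -0.0048 0 0 1;0.0013 -0.0048 0 0 1;0.0013 -0.0048 0 0 1;0 0 0 0 1"

```text
time: 9.32
ee_pos: [0.5301, -0.0327, 0.0168]
eef_rot: [0.43, 0.561, -0.43, 0.561]
ft_force: [-2.8, -0.9, 7.5]
width: 0.0006
```

```bash
cat > w.py <<'E'
import cv2,numpy as np,sys
from bench import cams,r
b=cams.camera("side")["color"][:,:,::-1];s=r.read_state();print(s["time"],s["ee_pos"],s["ft_force"])
cv2.imwrite(sys.argv[1],np.clip(cv2.resize(b[140:290,190:390].astype(np.float32),None,fx=4,fy=4,interpolation=cv2.INTER_CUBIC)*2.2,0,255).astype('uint8'))
E
python3 w.py pics/n11.png
```

```text
9.375 [ 0.5301202  -0.03265045  0.01679545] [-2.31949735 -1.4124922   8.21653922]
```

View pics/n11.png

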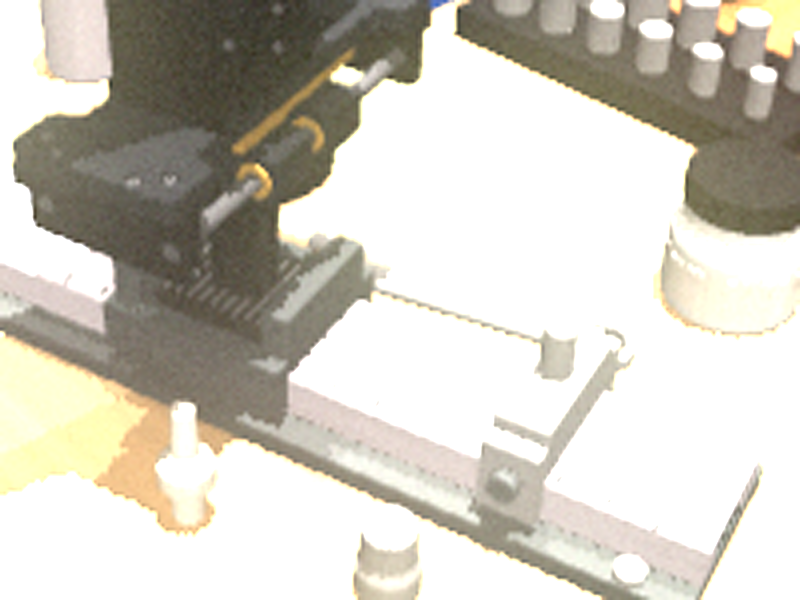

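Request:
drive_tool:
  moves: "0.0016 -0.006 0 0 1;0.0016 -0.006 0 0 1;0.0016 -0.006 0 0 1;0.0016 -0.006 0 0 1;0.0016 -0.006 0 0 1;0.0016 -0.006 0 0 1;0.0016 -0.006 0 0 1;0.0016 -0.006 0 0 1;0.0016 -0.006 0 0 1;0.0016 -0.006 0 0 1;0.0016 -0.006 0 0 1;0 0 0 0 1"

```text
time: 10.88
ee_pos: [0.5484, -0.0988, 0.0171]
eef_rot: [0.431, 0.56, -0.43, 0.562]
ft_force: [0.3, -1.0, 8.0]
width: 0.0004
```

```bash
python3 w.py pics/n12.png
```

```text
10.925 [ 0.5484366  -0.09878465  0.01711526] [ 0.39369122 -1.26860998  7.75702824]
```

View pics/n12.png

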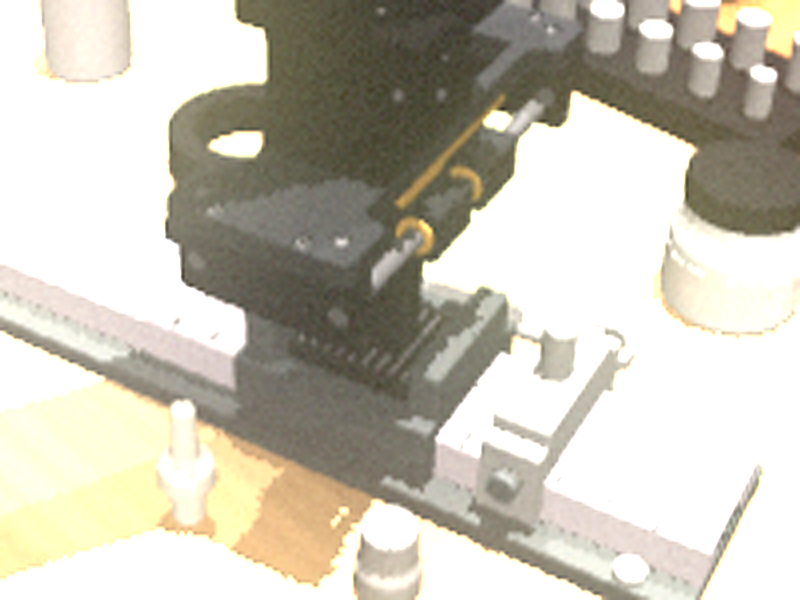

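Request:
drive_tool:
  moves: "0.0013 -0.0048 -0.0005 0 1;0.0013 -0.0048 0 0 1;0.0008 -0.0029 0 0 1;0.0005 -0.002 0 0 1;0.0005 -0.002 0 0 1;0 0 0 0 1"

```text
time: 11.68
ee_pos: [0.5528, -0.1147, 0.0166]
eef_rot: [0.431, 0.561, -0.429, 0.562]
ft_force: [-0.9, 1.6, 7.4]
width: 0.0006
```

```bash
python3 w.py pics/n13.png
```

```text
11.725 [ 0.55282225 -0.11465106  0.01661845] [0.74355997 0.27397798 7.61054633]
```

View pics/n13.png

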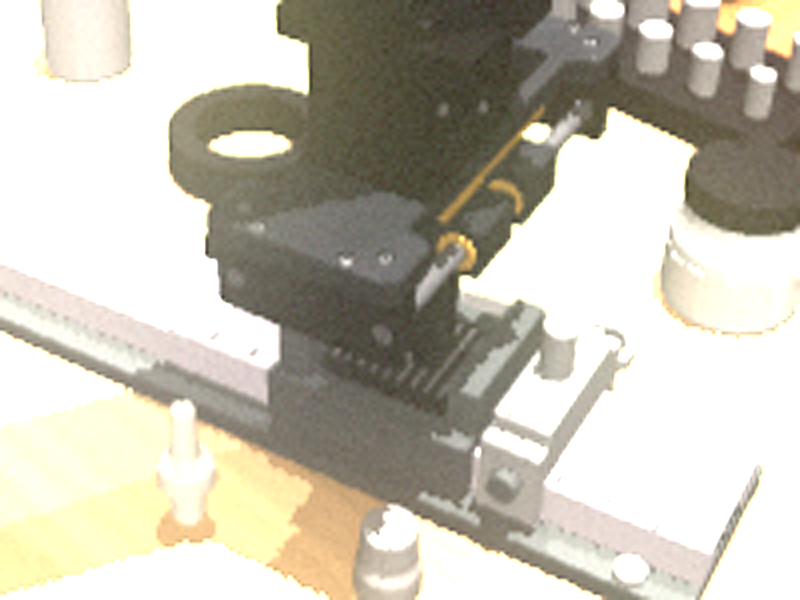

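Request:
drive_tool:
  moves: "0.0003 -0.001 0 0 1;0.0003 -0.001 0 0 1;0.0003 -0.001 0 0 1;0 0 0 0 1"

```text
time: 12.22
ee_pos: [0.5536, -0.1175, 0.0166]
eef_rot: [0.431, 0.561, -0.429, 0.562]
ft_force: [0.3, 0.5, 7.7]
width: 0.0004
```

```bash
python3 w.py pics/n14.png
```

```text
12.275 [ 0.55361212 -0.11749478  0.01658572] [0.04842239 1.62894447 8.43491637]
```

View pics/n14.png

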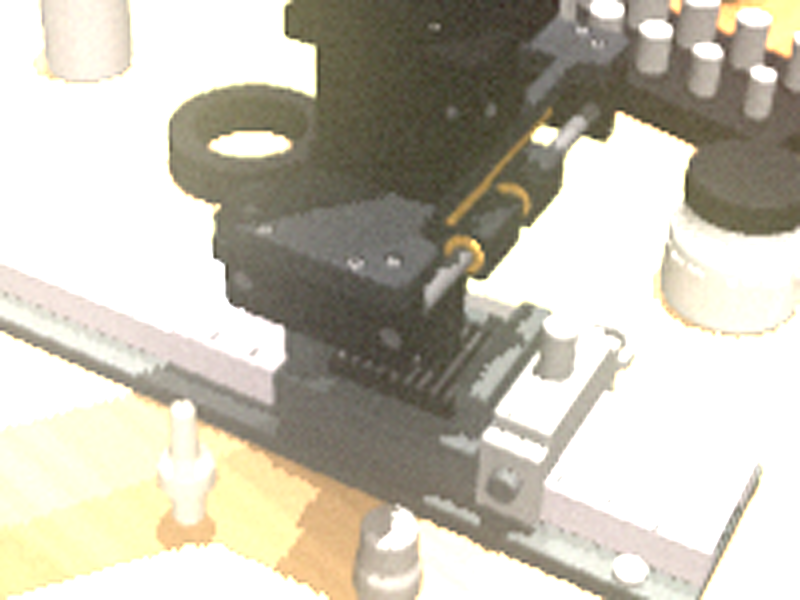

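Nearly closed. I'll keep pushing gently until the force along the rail shows contact.

Request:
drive_tool:
  moves: "0.0003 -0.001 0 0 1;0.0003 -0.001 0 0 1;0 0 0 0 1"

```text
time: 12.65
ee_pos: [0.5542, -0.1196, 0.0166]
eef_rot: [0.431, 0.561, -0.429, 0.562]
ft_force: [0.6, 0.7, 8.0]
width: 0.0005
```

Request:
drive_tool:
  moves: "0.0003 -0.001 0 0 1;0.0003 -0.001 0 0 1;0 0 0 0 1"

```text
time: 13.02
ee_pos: [0.5543, -0.1201, 0.0165]
eef_rot: [0.431, 0.562, -0.429, 0.561]
ft_force: [-2.9, 5.1, 10.9]
width: 0.0005
```

```bash
python3 w.py pics/n15.png
```

```text
13.075 [ 0.55430409 -0.12000186  0.0165021 ] [-3.11514172  5.49066976 10.91949671]
```

View pics/n15.png

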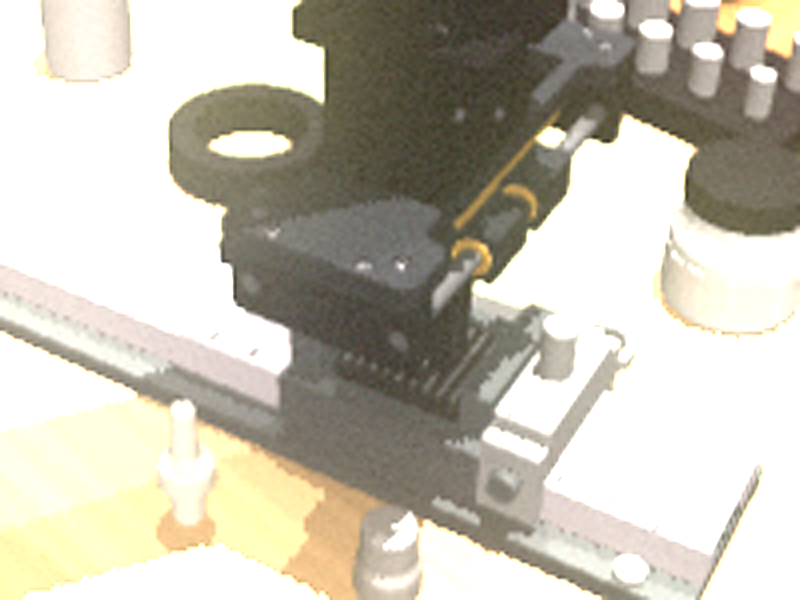

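Request:
drive_tool:
  moves: "-0.0002 0.0007 0 0 1;0 0 0.002 0 1;0 0 0.002 0 1;0 0 0.003 0 1;0 0 0.005 0 1;0 0 0.01 0 1;0 0 0.02 0 1;0 0 0.03 0 1;0 0 0.04 0 1;0 0 0.04 0 1;0 0 0 0 1"

```text
time: 14.45
ee_pos: [0.5552, -0.1216, 0.1711]
eef_rot: [0.431, 0.56, -0.429, 0.563]
ft_force: [0.2, -0.2, -0.0]
width: 0.0002
```

```bash
python3 w.py pics/n16.png
```

```text
14.5 [ 0.55415069 -0.12130544  0.16908249] [-0.04024598  0.47386514 -1.46377299]
```

View pics/n16.png

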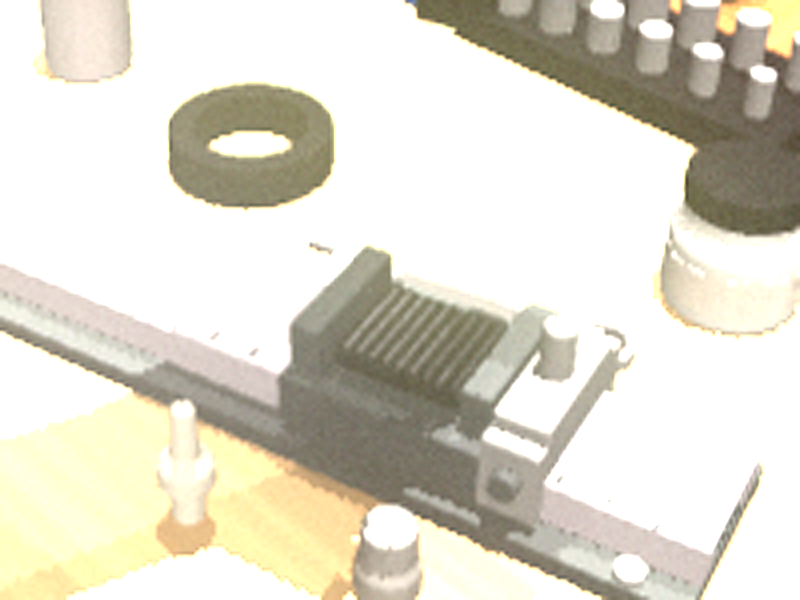

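The picture shows the carriage's end block against the pinned stop, near (490,410) in the zoomed view, with no rail visible between them. The pad is up again, nothing else has moved, and the gripper is clear.

Request:
drive_tool:
  moves: "0 0 0 0 1;0 0 0 0 1"

```text
time: 14.75
ee_pos: [0.5528, -0.1209, 0.1666]
eef_rot: [0.43, 0.562, -0.43, 0.561]
ft_force: [0.5, 0.5, -1.0]
width: 0.0006
```

```bash
python3 -c "
from bench import ticket,r
print(r.read_state()['time']);print(ticket.close_job())"
```

```text
14.75
the job is handed in; nothing more can be done
None
```

The carriage is against the pinned stop and the brake is on. I handed the job in at 14.75 s, well under the 38 s limit.

**What I did:** I pressed the pad down about 4–5 mm with the closed fingertips at roughly 8 N. Keeping it pressed, I pushed the carriage about 120 mm along the rail, against 119 mm worked out from the pictures. When the carriage met the stop, the force along the rail rose to about 6 N and the tool stopped advancing. I then eased the push and lifted straight up.

**Last checks:**
- **Carriage:** the last side view shows its end block touching the pinned stop, with no rail visible between them.
- **Pad and brake:** in the same view the pad looks fully up. I judged the brake by the raised pad and did not test it.
- **Loose items:** the tape, jar, can, socket and spark plug looked undisturbed. I didn't specifically check the screwdriver and wrench at the end.
- **Gripper:** it ended well above the gauge, with contact force near zero.

**Disagreement:** the fingertips were about 40 mm higher than the measured tool position and the stated 11 mm fingertip offset imply. I first felt the pad at a tool height of about 21 mm, where about 61 mm was expected. I did not find the cause, so I came down in small steps, guided by the camera and the force reading.

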